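# Set out the staining caddy

### The job

Set out the staining caddy: stand each of the three white-capped stain bottles upright in the caddy pocket of its own colour, and set the slide box down lengthways on the upper end of the caddy's sloped lane, so that it slides down and ends lying flat against the lower stop. The two black-capped bottles are old stock: leave them standing where they are.

Things in the scene. Friction and masses are not known exactly. Their poses are not given: they have to be found in the camera images.
- violet_bottle (a point): Stain dropper bottle, violet body with a white paper band, white cap: upright cylinder 34 mm in diameter up to 56 mm, then a shoulder and a 17 mm wide cap, 85 mm high in all, about 60 g. The point is its centre, half-way up (42.5 mm over its foot); z up its axis. Round, so it can be gripped across any diameter.
- amber_bottle (a point): Stain dropper bottle, amber body with a white paper band, white cap: upright cylinder 34 mm in diameter up to 56 mm, then a shoulder and a 17 mm wide cap, 85 mm high in all, about 60 g. The point is its centre, half-way up (42.5 mm over its foot); z up its axis. Round, so it can be gripped across any diameter.
- red_bottle (a point): Stain dropper bottle, red body with a white paper band, white cap: upright cylinder 34 mm in diameter up to 56 mm, then a shoulder and a 17 mm wide cap, 85 mm high in all, about 60 g. The point is its centre, half-way up (42.5 mm over its foot); z up its axis. Round, so it can be gripped across any diameter.
- old_violet_bottle (a point): Old look-alike dropper bottle, violet body with a white paper band, black cap: upright cylinder 34 mm in diameter up to 56 mm, then a shoulder and a 17 mm wide cap, 85 mm high in all, about 60 g. The point is its centre, half-way up (42.5 mm over its foot); z up its axis. Round, so it can be gripped across any diameter. Not to be moved.
- old_red_bottle (a point): Old look-alike dropper bottle, red body with a white paper band, black cap: upright cylinder 34 mm in diameter up to 56 mm, then a shoulder and a 17 mm wide cap, 85 mm high in all, about 60 g. The point is its centre, half-way up (42.5 mm over its foot); z up its axis. Round, so it can be gripped across any diameter. Not to be moved.
- slide_box (a point): White box of microscope slides with a blue band round it and a pale blue slide drawn on its lid, 80 (its x) x 50 (its y) x 42 mm high (its z), about 140 g, lying flat. The point is its centre, 21 mm over its underside. Either end may lead.
- violet_pocket (a point): Violet square pocket in the grey caddy tray (fixed): 48 mm wide inside, walls 3 mm thick, 12 mm above its floor. Point: centre of its inner floor, 8 mm over the bench; z up, x and y along its walls. Pockets and lane stand 80 mm apart in a row along y, in any order, axes parallel. Tray 190 (x) x 340 (y) mm, rim 12 mm high, 22 mm at its two ends.
- amber_pocket (a point): Amber square pocket in the grey caddy tray (fixed): 48 mm wide inside, walls 3 mm thick, 12 mm above its floor. Point: centre of its inner floor, 8 mm over the bench; z up, x and y along its walls. Pockets and lane stand 80 mm apart in a row along y, in any order, axes parallel. Tray 190 (x) x 340 (y) mm, rim 12 mm high, 22 mm at its two ends.
- red_pocket (a point): Red square pocket in the grey caddy tray (fixed): 48 mm wide inside, walls 3 mm thick, 12 mm above its floor. Point: centre of its inner floor, 8 mm over the bench; z up, x and y along its walls. Pockets and lane stand 80 mm apart in a row along y, in any order, axes parallel. Tray 190 (x) x 340 (y) mm, rim 12 mm high, 22 mm at its two ends.
- lane (a point): Fixed sloped slippery aluminium lane, low end with a 30 mm stop towards the robot, slope 0.38 rad; floor 170 x 60 mm inside, side walls 6 mm high (keep fingertips above). Point: middle of the floor, 49 mm over the bench; x up the slope, y across, z square to the floor. Stop at x = -85 mm, open high end at +85. Slide box centre: +40 mm when set at the upper end, -45 at the stop; slides by itself.

How it is judged (in metres and radians):
On the way:
1. the slide box is set down on the upper half of the sloped lane (x of slide_box in the frame of lane between 0.01 and 0.08 m and y of slide_box in the frame of lane between -0.015 and 0.015 m and z of slide_box in the frame of lane between 0.01 and 0.045 m), for 0.05 s.
At the end, for the whole second after the job is handed in: Each white-capped bottle upright (7 degrees) on the floor of its own colour's pocket, centred within 12 mm; slide box flat and lengthways in the lane against its stop (8 mm along, 10 mm across); both black-capped bottles upright within 20 mm of their starts; all released and at rest (horizontal distance between violet_bottle and violet_pocket below 0.012 m and z of violet_bottle in the frame of violet_pocket between 0.037 and 0.048 m and angle between each of violet_bottle, amber_bottle, red_bottle, old_violet_bottle, old_red_bottle's own z axis and vertical below 0.12 rad and linear speed of each of violet_bottle_body, amber_bottle_body, red_bottle_body, slide_box_body below 0.02 m/s and horizontal distance between amber_bottle and amber_pocket below 0.012 m and z of amber_bottle in the frame of amber_pocket between 0.037 and 0.048 m and horizontal distance between red_bottle and red_pocket below 0.012 m and z of red_bottle in the frame of red_pocket between 0.037 and 0.048 m and x of slide_box in the frame of lane between -0.053 and -0.035 m and y of slide_box in the frame of lane between -0.01 and 0.01 m and z of slide_box in the frame of lane between 0.016 and 0.026 m and angle between the x axis of slide_box and the x axis of lane, either way round below 0.2 rad and angle between the z axis of slide_box and the z axis of lane, either way round below 0.12 rad and distance of each of old_violet_bottle, old_red_bottle from where it was at the start of the episode below 0.02 m); the robot touches nothing.
It fails at once if the old black-capped violet bottle is pushed away or knocked over (distance of old_violet_bottle from where it was at the start of the episode above 0.03 m or angle between old_violet_bottle's own z axis and vertical above 0.35 rad).
It fails at once if the old black-capped red bottle is pushed away or knocked over (distance of old_red_bottle from where it was at the start of the episode above 0.03 m or angle between old_red_bottle's own z axis and vertical above 0.35 rad).
It also fails if it takes over 120 s, if anything falls off the work surface, if the arm or the gripper's body presses on something with over 40 N, if the wrist force passes 120 N, or if a joint passes its speed limit or range.

### The arm

A 6-joint arm with a two-finger parallel gripper is mounted at the origin on the work surface. World frame = base frame: x ahead of the robot, y to its left, z up, the work surface at z = 0. Lengths are in mm, angles in rad, forces in N, time in s.
With the tool pointing down it reaches from about 275 to 750 mm from the base axis. Payload 10.2 kg.
Tool frame: the origin (TCP) lies midway between the tips of the shut fingers; the grasp point (between the pads) lies 19 mm behind it; z points along the fingers, y is the line along which they close (so a half turn about z gives the same grasp; the last joint's range is limited). The gripper opens to 85 mm and grips with 20 to 120 N. Pads are 22 mm wide; open, the fingers measure 114 mm over their backs; the gripper's body (76 mm by 85 mm) begins 54 mm behind the grasp point. The pads swing forward as they close: fully open they stand 13 mm farther back than shut.
Start: joints at [-1.387, 0.313, 1.498, -0, 1.331, -0.223], TCP at [207.716, -482.167, 231.294] pointing down, gripper open.
Joint ranges: [-2.94, 2.94], [-0.97, 2.17], [0.19, 2.56], [-1.23, 4.37], [0.02, 3.11], [-2.88, 2.88]. Speed limits (rad/s): [2.39, 2.39, 3.01, 3.14, 3.14, 3.14].

### API

Orientations are given as a unit quaternion [w, x, y, z].
In Python, from rig import ctrl gives the robot as it stands.
- The arm moves only by the tool send_rows, never from a script. Its argument "targets" is a list of rows, each an object with "offset": the shift along the world's x, y, z in cm, a list of three; "spin": the turn about the world's z in rad. A call has 1 to 8 rows; each row is the pose to reach, as a shift and turn from the pose commanded when the call began; what a row does not reach only later rows make up. A row lasts 1/12 s, in which the tool goes at most 41.7 mm and 7.16 degrees, less where a joint would pass 70% of its speed; a pose out of reach is approached as far as the arm can. A call with a gripper value outside its range is refused whole. "grip" is the opening, from 0 (shut) to 1 (fully open), set as the call begins (left out, the last holds). The fingers move at their own pace and stop on an object; "squeeze" is the grip in N (left out, the last holds). Time passes only in rows, so rows that repeat a pose let the fingers close. It gives the time, the measured TCP pose, the force, the opening and the grip force at its end, in the units of the state.
- ctrl.sense(): the state, without advancing time (a new reading comes with each control period).
- ctrl.capture(name): name is "side" or "top" or "wrist"; returns (picture, depth): 480x640x3 uint8, red, green, blue; 480x640 float32, mm along the optical axis (not along the pixel's ray), 0 where there is no reading.
- ctrl.calibration(name): a dict with "fx", "fy", "cx", "cy" (pixels), "view" (4x4, takes a point from world to camera coordinates); the wrist camera has in their place "mount" (4x4, takes a point from camera to tool coordinates, whose origin is the TCP and whose axes are the flange's). Camera axes: x right, y down, z forward; pixel columns grow to the right and rows downward; lengths in mm; the calibration is good to about 2 mm. A picture is of the moment at which its call begins: read the wrist's pose just before it. calibration takes no time and is no camera call.
- ctrl.finish_job(): hands the job in; it is judged then, once.
Trained networks look in the newest picture that a camera, given by its name, has taken for a name from the list of things; names that differ only in an ending like _2 or _b are one class to them, and where a whole thing is asked for, a point or a joint stands for the part that bears it (a point fixed in the world has none). Each returns a list of dicts, best first, with "conf" (0 to 1); they miss things now and then, are a little off and sometimes report something else, mostly with a low value. They report only what shows in the picture. A call takes as long as a camera call.
- ctrl.search_frame(camera, query): "box" ([left, top, right, bottom] in pixels, round what is visible of it).
- ctrl.place_of(camera, query): "uv" ([column, row] in pixels: a listed point, or the origin of a listed thing).
The state is a dict: "time_s": time; "joints": joint angles; "dq": joint speeds; "tau": joint torques, N m; "eef_pos": TCP position; "ee_rot": TCP orientation; "force": force on the tool from outside, world axes, zero at the start; "wrist_torque": the same for the moment, N m; "grip_width": opening from 0.0 (shut) to 1.0 (fully open); "grip_force": force on a finger pad.
Only numpy, scipy, OpenCV 4.12 (cv2) and the standard library are available. Lean on these libraries where they do the work, as an engineer would, in place of code of your own. Each camera call takes 0.05 s, during which the arm holds its last target. There are 200 camera calls.

## Working session

There is one attempt and no reset: what is moved stays moved. The work goes in short steps, Python scripts to look and compute and a tool call to move; the robot and the scene stay as the last step left them, time stands still between calls to the robot, and variables do not carry over. Pictures are saved under pics/ and viewed, at most 14 in all, crops included, and the job is handed in when it is done.

Besides the shell and the picture viewer there is one more tool, called after "Request:" as name([rows], argument=value, ...), one row to a line, values as JSON. send_rows: Moves the arm, as the interface text tells. Its arguments: {"type":"object","properties":{"targets":{"type":"array"},"grip":{"type":"number"},"squeeze":{"type":"number"}},"required":["targets"]}

```bash
mkdir -p pics; ls
cat > h.py <<'E'
import numpy as np, cv2
from rig import ctrl
def world(cam,uv,z=None,d=None):
    "pixel -> world mm, on plane z or at depth d (fixed cameras)"
    c=ctrl.calibration(cam); T=np.linalg.inv(np.array(c["view"]))
    r=T[:3,:3]@np.array([(uv[0]-c["cx"])/c["fx"],(uv[1]-c["cy"])/c["fy"],1.])
    o=T[:3,3]
    return o+r*(d if d is not None else (z-o[2])/r[2])
def save(n,im): cv2.imwrite("pics/"+n+".png",im[:,:,::-1])
E
python3 - <<'E'
from h import *
np.set_printoptions(precision=1,suppress=True)
Z=dict(violet_bottle=42.5,amber_bottle=42.5,red_bottle=42.5,old_violet_bottle=42.5,old_red_bottle=42.5,slide_box=21,violet_pocket=8,amber_pocket=8,red_pocket=8,lane=49)
for cam in("top","side"):
    im,d=ctrl.capture(cam); save(cam,im); np.save(cam+"_d.npy",d); np.save(cam+"_i.npy",im)
    for n,z in Z.items():
        print(cam,n,[(round(r["conf"],2),np.round(r["uv"]),world(cam,r["uv"],z)) for r in ctrl.place_of(cam,n)[:3]])
s=ctrl.sense();print(s["eef_pos"],s["ee_rot"],s["time_s"])
E
```

```text
pics
top violet_bottle [(0.8, array([514., 260.]), array([ 458. , -351.8,   42.5]))]
top amber_bottle [(0.89, array([511., 192.]), array([ 581.4, -345.1,   42.5]))]
top red_bottle [(0.84, array([388., 189.]), array([ 582.6, -123.3,   42.5]))]
top old_violet_bottle [(0.55, array([450., 203.]), array([ 559. , -235.2,   42.5]))]
top old_red_bottle [(0.82, array([455., 273.]), array([ 432.3, -245.4,   42.5]))]
top slide_box [(0.83, array([395., 263.]), array([ 449.3, -140.4,   21. ]))]
top violet_pocket [(0.72, array([148., 237.]), array([488.2, 322.3,   8. ]))]
top amber_pocket [(0.61, array([193., 234.]), array([496.2, 237.7,   8. ]))]
top red_pocket [(0.72, array([235., 222.]), array([518.4, 159.1,   8. ]))]
top lane [(0.66, array([272., 216.]), array([528.7,  85.3,  49. ]))]
side violet_bottle [(0.67, array([418., 183.]), array([ 454.2, -346.7,   42.5]))]
side amber_bottle [(0.68, array([364., 170.]), array([ 584.3, -344.6,   42.5])), (0.18, array([318., 218.]), array([ 587. , -118.4,   42.5]))]
side red_bottle [(0.84, array([320., 217.]), array([ 586.1, -124.8,   42.5]))]
side old_violet_bottle [(0.56, array([352., 194.]), array([ 564.2, -232.7,   42.5]))]
side old_red_bottle [(0.72, array([413., 206.]), array([ 433.8, -254.1,   42.5])), (0.64, array([369., 169.]), array([ 573.9, -350.9,   42.5])), (0.5, array([295., 286.]), array([527.7,  71.3,  42.5]))]
side slide_box [(0.95, array([384., 242.]), array([ 450. , -139.1,   21. ]))]
side violet_pocket [(0.87, array([225., 432.]), array([488.6, 321.8,   8. ]))]
side amber_pocket [(0.56, array([254., 381.]), array([500. , 239.1,   8. ]))]
side red_pocket [(0.64, array([274., 339.]), array([515.9, 160.3,   8. ]))]
side lane [(0.71, array([295., 287.]), array([523. ,  78.9,  49. ]))]
[ 207.7 -482.2  231.3] [-0.   1.   0.2 -0. ] 1.1
```

View pics/top.png

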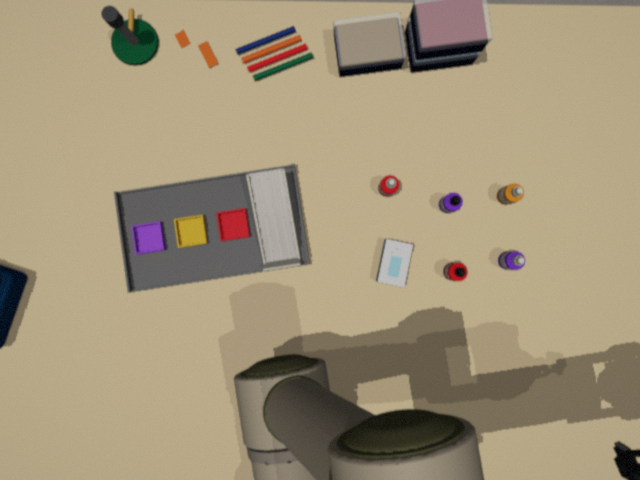

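View pics/side.png

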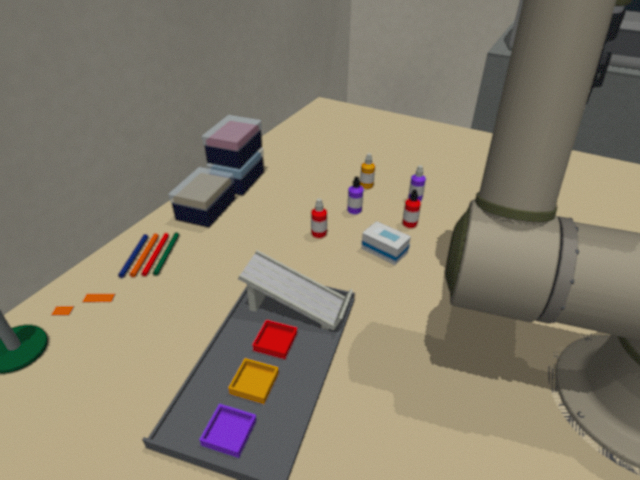

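The networks' labels agree with the pictures. In the top view, the white caps are violet (514,260), amber (511,192) and red (388,187), and the black caps are at (452,202) and (457,272). The lane's high end is at the top, near (268,170). Next I'll refine the poses with colour and depth.

Run:
```python
from h import *
from scipy.spatial.transform import Rotation as R
np.set_printoptions(precision=1,suppress=True)
im=np.load("top_i.npy");d=np.load("top_d.npy")
c=ctrl.calibration("top");T=np.linalg.inv(np.array(c["view"]))
v,u=np.mgrid[:480,:640]
P=np.stack([(u-c["cx"])/c["fx"]*d,(v-c["cy"])/c["fy"]*d,d],-1)@T[:3,:3].T+T[:3,3]
np.save("P.npy",P)
hsv=cv2.cvtColor(im,cv2.COLOR_RGB2HSV);sat=(hsv[...,1]>150)&(hsv[...,2]>100)
for n,(a,b) in dict(violet=(148,237),amber=(191,231),red=(235,224)).items():
    m=np.zeros((480,640),np.uint8);m[b-22:b+23,a-21:a+22]=sat[b-22:b+23,a-21:a+22]
    pts=np.argwhere(m)[:,::-1]
    q=np.array([world("top",p,20)[:2] for p in pts],np.float32);print(n,cv2.minAreaRect(q))
for n,(a,b) in dict(violet=(514,260),amber=(511,192),red=(388,187),oldv=(452,202),oldr=(457,272)).items():
    w=P[b-20:b+21,a-20:a+21].reshape(-1,3)
    h=w[(w[:,2]>65)&(w[:,2]<100)];g=w[(w[:,2]>12)&(w[:,2]<100)];print(n,len(h),h.mean(0),(h[:,:2].max(0)+h[:,:2].min(0))/2,len(g),g.mean(0))
w=P[230:300,370:420].reshape(-1,3);w=w[(w[:,2]>34)&(w[:,2]<55)];print("box",cv2.minAreaRect(w[:,:2].astype(np.float32)),w.mean(0))
# lane plane
w=P[185:255,255:292].reshape(-1,3);w=w[(w[:,2]>22)&(w[:,2]<95)]
A=np.c_[w[:,:2],np.ones(len(w))];k=np.linalg.lstsq(A,w[:,2],rcond=None)[0]
print("lane",len(w),w.min(0),w.max(0),"uphill",np.arctan2(k[1],k[0]),"slope",np.arctan(np.hypot(*k[:2])),"z@",k@[525,80,1])
w=P[160:280,240:305].reshape(-1,3);w=w[(w[:,2]>27)&(w[:,2]<110)];print(cv2.minAreaRect(w[:,:2].astype(np.float32)))
r=R.from_quat(np.array(ctrl.sense()["ee_rot"]),scalar_first=True).as_matrix();print(r, np.arctan2(r[1,1],r[0,1]))
```

```text
violet ((486.67352294921875, 318.23992919921875), (50.915504455566406, 52.72435760498047), 9.845044136047363)
amber ((500.596923828125, 240.13705444335938), (53.59416961669922, 55.09102249145508), 9.852839469909668)
red ((514.3750610351562, 161.6692657470703), (53.65326690673828, 54.76984786987305), 10.072047233581543)
violet 92 [ 457.  -347.1   77.5] [ 457.2 -349.3] 400 [ 456.7 -343.3   54.9]
amber 89 [ 577.5 -344.3   77.5] [ 578.2 -346.8] 403 [ 576.2 -340.7   54.2]
red 82 [ 588.2 -123.4   77.8] [ 588.9 -124.2] 332 [ 586.2 -121.9   58.3]
oldv 84 [ 559.6 -236.2   78. ] [ 559.9 -238. ] 357 [ 558.2 -233.5   57. ]
oldr 84 [ 434.7 -246.1   77.8] [ 434.2 -248. ] 364 [ 435.  -243.    56.7]
box ((448.3027038574219, -137.1717071533203), (50.2308349609375, 79.97756958007812), 79.3612289428711) [ 448.3 -136.9   40.9]
lane 2338 [460.2  51.5  22. ] [583.8 116.8  75. ] uphill 0.17481184730515395 slope 0.3785927911433288 z@ 46.795303334440206
((521.32958984375, 82.75625610351562), (174.61767578125, 68.37035369873047), 9.953927040100098)
[[ 0.9  0.4 -0. ]
 [ 0.4 -0.9  0. ]
 [-0.  -0.  -1. ]] -1.1640003954566005
```

Request:
send_rows([
  {"offset": [24.1, 34.4, -6], "spin": -0.593},
  {"offset": [24.1, 34.4, -6], "spin": -0.593},
  {"offset": [24.1, 34.4, -6], "spin": -0.593},
  {"offset": [24.1, 34.4, -6], "spin": -0.593},
  {"offset": [24.1, 34.4, -6], "spin": -0.593},
  {"offset": [24.1, 34.4, -6], "spin": -0.593},
  {"offset": [24.1, 34.4, -6], "spin": -0.593},
  {"offset": [24.1, 34.4, -6], "spin": -0.593},
], grip=1, squeeze=25)

```text
time_s: 1.77
eef_pos: [390.5, -221.0, 186.0]
ee_rot: [0.0, 0.996, -0.093, 0.0]
force: [0.5, -1.2, 0.4]
grip_width: 1.0
grip_force: 0.0
```

Request:
send_rows([
  {"offset": [4.5, 6.5, -4], "spin": -0.05},
  {"offset": [4.5, 6.5, -4], "spin": -0.05},
  {"offset": [4.5, 6.5, -4], "spin": -0.05},
  {"offset": [4.5, 6.5, -4], "spin": -0.05},
  {"offset": [4.5, 6.5, -4], "spin": -0.05},
])

```text
time_s: 2.18
eef_pos: [434.8, -158.2, 146.4]
ee_rot: [0.0, 0.993, -0.117, 0.0]
force: [-0.3, 0.1, -0.4]
grip_width: 1.001
grip_force: 0.0
```

```bash
cat >> h.py <<'E'
def pose():
    "commanded-side view: TCP, tool y angle"
    s=ctrl.sense();w,x,y,z=s["ee_rot"]
    return np.round(s["eef_pos"],1),round(float(np.arctan2(1-2*(x*x+z*z),2*(x*y-w*z))),3),s
E
python3 - <<'E'
from h import *
p=pose();print(p[:2],p[2]["joints"],p[2]["time_s"])
im,d=ctrl.capture("wrist");save("w1",im)
print(ctrl.place_of("wrist","slide_box"),ctrl.calibration("wrist"))
E
```

```text
(array([ 434.8, -158.2,  146.4]), -1.806) [-6.02827224e-01  2.68049936e-01  1.79688019e+00 -3.23805501e-04
  1.07623322e+00  1.20356461e+00] 2.1833
[{'uv': [282.7, 213.5], 'conf': 0.56}] {'fx': 427.59584648089265, 'fy': 427.59584648089265, 'cx': 314.04872735806856, 'cy': 235.60643791276436, 'mount': array([[ 1.94440741e-04, -9.46073302e-01, -3.23952574e-01,
         8.29813295e+01],
       [ 9.99999965e-01,  2.41837280e-04, -1.06049659e-04,
        -1.54666257e+00],
       [ 1.78674560e-04, -3.23952542e-01,  9.46073316e-01,
        -1.42579587e+02],
       [ 0.00000000e+00,  0.00000000e+00,  0.00000000e+00,
         1.00000000e+00]])}
```

```bash
cat >> h.py <<'E'
from scipy.spatial.transform import Rotation as R
def wrist_cloud():
    s=ctrl.sense();im,d=ctrl.capture("wrist");c=ctrl.calibration("wrist")
    T=np.eye(4);T[:3,:3]=R.from_quat(np.array(s["ee_rot"]),scalar_first=True).as_matrix();T[:3,3]=s["eef_pos"]
    T=T@np.array(c["mount"]);v,u=np.mgrid[:480,:640]
    P=np.stack([(u-c["cx"])/c["fx"]*d,(v-c["cy"])/c["fy"]*d,d],-1)@T[:3,:3].T+T[:3,3]
    P[d<=0]=np.nan
    return im,P
E
python3 - <<'E'
from h import *
np.set_printoptions(precision=1,suppress=True)
im,P=wrist_cloud();w=P.reshape(-1,3)
w=w[(abs(w[:,2]-42)<6)&(np.hypot(w[:,0]-448,w[:,1]+138)<60)]
print(len(w),w.mean(0),cv2.minAreaRect(w[:,:2].astype(np.float32)),pose()[:2])
E
```

```text
10485 [ 450.4 -138.6   42.1] ((447.9040832519531, -137.8513946533203), (50.10293197631836, 80.25373840332031), 79.06103515625) (array([ 434.5, -159.1,  146.7]), -1.809)
```

View pics/w1.png

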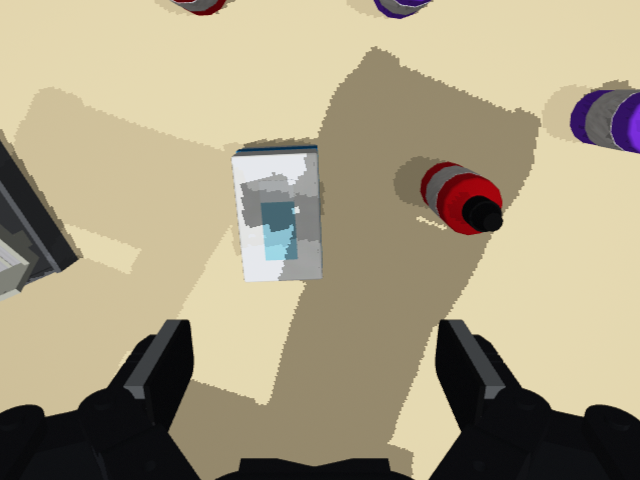

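The wrist view shows the slide box at (280,215). The old red bottle at (465,195) stands clear of the right finger.

Request:
send_rows([
  {"offset": [1.35, 2.1, -1], "spin": 0.047},
  {"offset": [1.35, 2.1, -4], "spin": 0.047},
  {"offset": [1.35, 2.1, -8], "spin": 0.047},
  {"offset": [1.35, 2.1, -11], "spin": 0.047},
  {"offset": [1.35, 2.1, -13.2], "spin": 0.047},
  {"offset": [1.35, 2.1, -13.2], "spin": 0.047},
])

```text
time_s: 2.83
eef_pos: [446.1, -136.7, 11.1]
ee_rot: [-0.001, 0.995, -0.095, -0.003]
force: [0.8, 0.6, -0.7]
grip_width: 1.003
grip_force: 0.0
```

Request:
send_rows([
  {"offset": [0, 0, 0], "spin": 0},
  {"offset": [0, 0, 0], "spin": 0},
  {"offset": [0, 0, 0], "spin": 0},
  {"offset": [0, 0, 0], "spin": 0},
  {"offset": [0, 0, 0], "spin": 0},
  {"offset": [0, 0, 0], "spin": 0},
  {"offset": [0, 0, 0], "spin": 0},
], grip=0, squeeze=25)

```text
time_s: 3.42
eef_pos: [449.2, -137.7, 15.9]
ee_rot: [0.001, 0.996, -0.094, 0.002]
force: [-1.7, -1.8, 5.7]
grip_width: 0.582
grip_force: 26.4
```

Request:
send_rows([
  {"offset": [0, 0, 3], "spin": 0},
  {"offset": [0, 0, 7], "spin": 0},
  {"offset": [0, 0, 11], "spin": 0},
  {"offset": [2, 4, 13], "spin": 0.05},
  {"offset": [4, 8, 13], "spin": 0.15},
  {"offset": [6, 12, 13], "spin": 0.25},
  {"offset": [8, 16, 13], "spin": 0.365},
  {"offset": [9.5, 20, 13], "spin": 0.365},
])

```text
time_s: 4.08
eef_pos: [537.8, 49.4, 145.6]
ee_rot: [0.0, 0.996, 0.091, 0.001]
force: [0.6, -1.6, -1.7]
grip_width: 0.576
grip_force: 27.6
```

Request:
send_rows([
  {"offset": [1.0, 2.5, 0], "spin": 0},
  {"offset": [1.0, 2.5, 0], "spin": 0},
  {"offset": [1.0, 2.5, 0], "spin": 0},
  {"offset": [1.0, 2.5, 0], "spin": 0},
])

```text
time_s: 4.42
eef_pos: [546.7, 72.1, 144.7]
ee_rot: [0.0, 0.996, 0.088, 0.0]
force: [-0.1, -0.2, -1.4]
grip_width: 0.582
grip_force: 27.6
```

Run:
```python
from h import *
np.set_printoptions(precision=1,suppress=True)
im,P=wrist_cloud();save("w2",im);print(pose()[:2])
im,d=ctrl.capture("top");save("t2",im[120:320,200:460].repeat(2,0).repeat(2,1))
```

```text
(array([546.7,  71.7, 144.6]), -1.396)
```

View pics/w2.png

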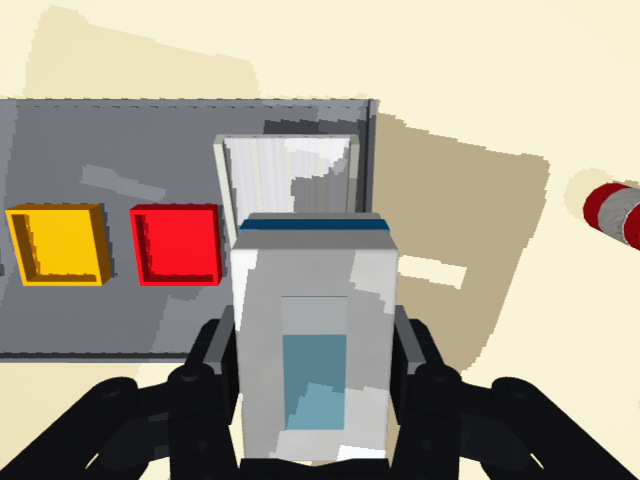

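The box is held level and square to the lane, about 16 mm to the right of it. The lane's high end is at (217..358,137).

Request:
send_rows([
  {"offset": [0.77, 1.59, -1.5], "spin": 0},
  {"offset": [0.77, 1.59, -3], "spin": 0},
  {"offset": [0.77, 1.59, -3], "spin": 0},
  {"offset": [0.77, 1.59, -3], "spin": 0},
])

```text
time_s: 4.85
eef_pos: [554.2, 87.6, 114.0]
ee_rot: [-0.0, 0.996, 0.087, -0.001]
force: [-0.2, -0.1, -1.5]
grip_width: 0.58
grip_force: 27.5
```

Run:
```python
from h import *
np.set_printoptions(precision=1,suppress=True)
im,P=wrist_cloud();print(pose()[:2])
a=0.174;O=np.array([528,83.])
L=np.stack([(P[...,0]-O[0])*np.cos(a)+(P[...,1]-O[1])*np.sin(a),-(P[...,0]-O[0])*np.sin(a)+(P[...,1]-O[1])*np.cos(a),P[...,2]],-1).reshape(-1,3)
L=L[np.isfinite(L[:,0])]
for u in(66,70,74,78):
    m=L[(abs(L[:,0]-u)<2)&(abs(L[:,1])<60)&(L[:,2]>50)&(L[:,2]<100)]
    if len(m): print(u,len(m),m[:,1].min(),m[:,1].max(),np.median(m[:,2]),"walltop",m[m[:,2]>np.median(m[:,2])+3][:,1].round()[::12])
m=L[(L[:,0]>0)&(L[:,0]<130)&(abs(L[:,1])<50)&(L[:,2]>110)&(L[:,2]<122)]
print("box",m.min(0),m.max(0),len(m))
```

```text
(array([554.7,  87.7, 114.7]), -1.396)
66 1339 -33.52279045231596 34.64006839475488 75.36713538149425 walltop [ 31. -34. -29.  34. -31.  32. -32.  31. -33.  31. -33. -29.  34. -30.
  33. -33.   1.]
70 1360 -33.5364061912205 34.58160184539538 76.93721888319655 walltop [ 31.  31.  33. -31.  33. -31.  32. -32.  31. -33. -29.  34. -29.  34.
 -31. -30.]
74 1467 -33.35608361371283 34.581239311036825 78.54297270043563 walltop [ 31.  32.  34. -29.  34. -30.  33. -30.  33. -31.  33. -31.  32. -32.
  31. -33.  31. -31.]
78 1718 -33.49948166027751 34.747015921458335 79.35303844836426 walltop [ 34. -31. -29.  34. -31.  32. -32.  31.  32.]
box [ 37.3 -29.9 110. ] [ 66.9  32.7 122. ] 1637
```

Lane alignment is confirmed to about 0.5 mm. Next I'll lower the box until its uphill edge touches, then press gently so that it tilts.

Request:
send_rows([
  {"offset": [0, 0, -1.0], "spin": 0},
  {"offset": [0, 0, -2.0], "spin": 0},
  {"offset": [0, 0, -2.3], "spin": 0},
  {"offset": [0, 0, -2.5], "spin": 0},
  {"offset": [0, 0, -2.7], "spin": 0},
  {"offset": [0, 0, -2.7], "spin": 0},
], squeeze=20)

```text
time_s: 5.4
eef_pos: [553.4, 88.0, 88.0]
ee_rot: [0.0, 0.996, 0.088, -0.001]
force: [-12.1, -2.4, 15.2]
grip_width: 0.584
grip_force: 30.4
```

Request:
send_rows([
  {"offset": [0, 0, -0.2], "spin": 0},
  {"offset": [0, 0, -0.4], "spin": 0},
  {"offset": [0, 0, -0.6], "spin": 0},
  {"offset": [0, 0, -0.6], "spin": 0},
])

```text
time_s: 5.73
eef_pos: [553.2, 88.2, 82.0]
ee_rot: [0.0, 0.996, 0.088, -0.002]
force: [-11.9, -2.8, 15.7]
grip_width: 0.58
grip_force: 32.6
```

Run:
```python
from h import *
im,_=ctrl.capture("side");save("s3",im[200:360,200:420].repeat(3,0).repeat(3,1)); print(pose()[:2],pose()[2]["force"])
```

```text
(array([553.4,  88.2,  82. ]), -1.395) [-13.01147907  -2.03464982  15.71760492]
```

View pics/s3.png

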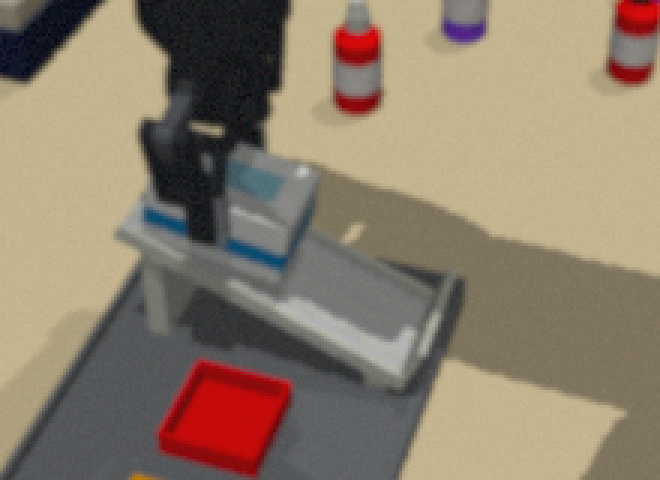

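The box is tilting in the pads as planned and is nearly parallel to the lane. I'll lower it a little more and then release.

Request:
send_rows([
  {"offset": [0, 0, -0.15], "spin": 0},
  {"offset": [0, 0, -0.25], "spin": 0},
  {"offset": [0, 0, -0.25], "spin": 0},
])

```text
time_s: 6.03
eef_pos: [553.4, 88.2, 79.5]
ee_rot: [0.0, 0.996, 0.088, -0.001]
force: [-14.1, -2.8, 14.7]
grip_width: 0.579
grip_force: 33.6
```

Request:
send_rows([
  {"offset": [0, 0, 0], "spin": 0},
  {"offset": [0, 0, 0], "spin": 0},
  {"offset": [0, 0, 0], "spin": 0},
  {"offset": [0, 0, 0], "spin": 0},
  {"offset": [0, 0, 2], "spin": 0},
  {"offset": [0, 0, 6], "spin": 0},
  {"offset": [0, 0, 9], "spin": 0},
  {"offset": [0, 0, 9], "spin": 0},
], grip=1)

```text
time_s: 6.7
eef_pos: [557.1, 88.5, 174.5]
ee_rot: [0.001, 0.996, 0.088, 0.005]
force: [0.1, 0.2, 1.7]
grip_width: 1.003
grip_force: 0.0
```

Run:
```python
from h import *
im,_=ctrl.capture("side");save("s4",im[200:360,200:420].repeat(3,0).repeat(3,1)); print(pose()[:2],pose()[2]["joints"])
```

```text
(array([555.9,  88.5, 171.3]), -1.395) [-5.03038264e-02  4.43500002e-01  1.47224069e+00  4.11592388e-05
  1.21978364e+00  1.34462987e+00]
```

View pics/s4.png

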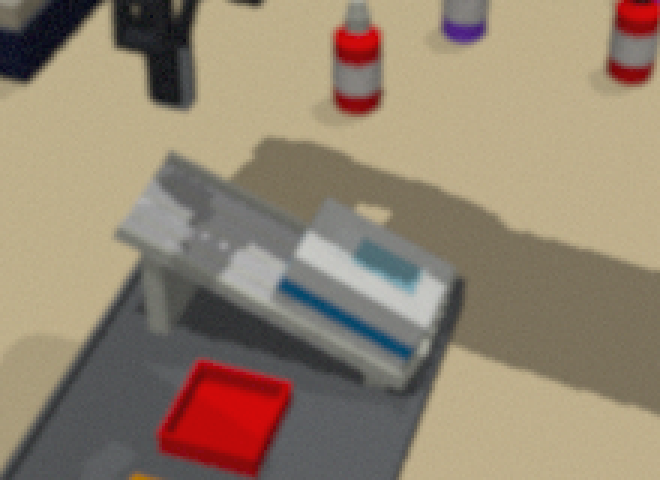

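The box slid down and now lies flat against the stop. Red bottle next.

Request:
send_rows([
  {"offset": [1, -4, -0.5], "spin": 0.12},
  {"offset": [1, -7, -1], "spin": 0.24},
  {"offset": [2, -10, -1.5], "spin": 0.36},
  {"offset": [2, -13, -2], "spin": 0.48},
  {"offset": [2, -14, -2], "spin": 0.6},
  {"offset": [2, -15, -2], "spin": 0.72},
  {"offset": [2, -15, -2], "spin": 0.84},
  {"offset": [2, -15, -2], "spin": 0.96},
])

```text
time_s: 7.42
eef_pos: [574.0, -62.1, 146.8]
ee_rot: [-0.001, 0.842, 0.54, -0.001]
force: [-0.2, -0.1, 0.6]
grip_width: 1.006
grip_force: 0.0
```

Request:
send_rows([
  {"offset": [0, -0.5, 0], "spin": 0.12},
  {"offset": [0, -0.5, 0], "spin": 0.24},
  {"offset": [0, -0.5, 0], "spin": 0.36},
  {"offset": [0, -0.5, 0], "spin": 0.48},
  {"offset": [0, -0.5, 0], "spin": 0.6},
  {"offset": [0, -0.5, 0], "spin": 0.61},
  {"offset": [0, -0.5, 0], "spin": 0.61},
])

```text
time_s: 8.0
eef_pos: [574.2, -66.4, 147.4]
ee_rot: [-0.001, 0.644, 0.765, -0.0]
force: [0.5, 0.1, -0.4]
grip_width: 0.998
grip_force: 0.0
```

```bash
cat >> h.py <<'E'
def bottle(x,y,r=35,z0=0):
    im,P=wrist_cloud();w=P.reshape(-1,3);w=w[np.isfinite(w[:,0])];w=w[np.hypot(w[:,0]-x,w[:,1]-y)<r]
    h=w[(w[:,2]>z0+70)&(w[:,2]<z0+88)][:,:2];t=w[(w[:,2]>z0+80)&(w[:,2]<z0+90)][:,:2]
    print(pose()[:2],"cap",len(h),h.mean(0),"top",len(t),t.mean(0), (t.max(0)+t.min(0))/2,t.max(0)-t.min(0));return im
E
python3 - <<'E'
from h import *
np.set_printoptions(precision=1,suppress=True)
im=bottle(586,-124);save("w5",im);print(ctrl.place_of("wrist","red_bottle"))
E
```

```text
(array([574.3, -66.4, 147.7]), 0.171) cap 771 [ 588.5 -121.1] top 350 [ 588.9 -122.7] [ 588.9 -123.7] [11.9 12.3]
[{'uv': [318.8, 327.0], 'conf': 0.63}]
```

View pics/w5.png

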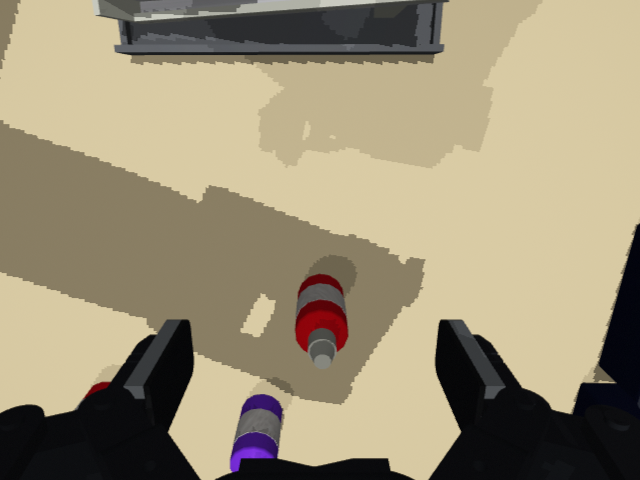

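Red white-capped bottle at (320,325), at world (588,-124); no old bottle lies in the fingers' path.

Request:
send_rows([
  {"offset": [0.7, -3, 0], "spin": 0},
  {"offset": [1.37, -5.75, -0.5], "spin": 0},
  {"offset": [1.37, -5.75, -3], "spin": 0},
  {"offset": [1.37, -5.75, -6.5], "spin": 0},
  {"offset": [1.37, -5.75, -10], "spin": 0},
  {"offset": [1.37, -5.75, -12.3], "spin": 0},
  {"offset": [1.37, -5.75, -12.3], "spin": 0},
])

```text
time_s: 8.68
eef_pos: [585.5, -123.0, 20.5]
ee_rot: [-0.004, 0.644, 0.765, -0.001]
force: [-0.2, -0.2, -0.1]
grip_width: 1.0
grip_force: 0.0
```

Request:
send_rows([
  {"offset": [0, 0, 0], "spin": 0},
  {"offset": [0, 0, 0], "spin": 0},
  {"offset": [0, 0, 0], "spin": 0},
  {"offset": [0, 0, 0], "spin": 0},
  {"offset": [0, 0, 0], "spin": 0},
  {"offset": [0, 0, 0], "spin": 0},
  {"offset": [0, 0, 0], "spin": 0},
  {"offset": [0, 0, 0], "spin": 0},
], grip=0, squeeze=30)

```text
time_s: 9.35
eef_pos: [588.9, -124.3, 27.2]
ee_rot: [0.001, 0.643, 0.766, 0.0]
force: [-2.1, 0.7, 6.6]
grip_width: 0.382
grip_force: 29.5
```

Request:
send_rows([
  {"offset": [0, 0, 3], "spin": 0},
  {"offset": [0, 0, 7], "spin": 0},
  {"offset": [0, 0, 11], "spin": 0},
  {"offset": [-1, 2, 14], "spin": 0},
  {"offset": [-2, 6, 14], "spin": 0},
  {"offset": [-3, 10, 14], "spin": 0},
  {"offset": [-4, 14, 14], "spin": 0},
  {"offset": [-5, 18, 14], "spin": 0},
])

```text
time_s: 10.02
eef_pos: [537.5, 57.6, 166.4]
ee_rot: [0.001, 0.643, 0.766, 0.0]
force: [0.7, 0.1, -1.2]
grip_width: 0.386
grip_force: 30.2
```

Request:
send_rows([
  {"offset": [-1, 4, 0], "spin": 0},
  {"offset": [-1.7, 8, 0], "spin": 0},
  {"offset": [-2.4, 10, 0], "spin": 0},
  {"offset": [-2.4, 10.6, 0], "spin": 0},
  {"offset": [-2.4, 10.6, 0], "spin": 0},
  {"offset": [-2.4, 10.6, 0], "spin": 0},
])

```text
time_s: 10.52
eef_pos: [514.6, 161.4, 165.8]
ee_rot: [0.0, 0.643, 0.766, 0.0]
force: [-0.9, -0.3, -0.7]
grip_width: 0.389
grip_force: 30.2
```

Run:
```python
from h import *
np.set_printoptions(precision=1,suppress=True)
p=pose();print(p[:2],p[2]["joints"])
im,P=wrist_cloud();save("w6",im)
hsv=cv2.cvtColor(im,cv2.COLOR_RGB2HSV);sat=(hsv[...,1]>140)&(hsv[...,2]>70)&np.isfinite(P[...,0])&(P[...,2]>3)&(P[...,2]<26)
for n,x,y in(("red",514,161.6),("amber",500.5,240),("violet",486.7,318.5)):
    w=P[sat&(np.hypot(P[...,0]-x,P[...,1]-y)<42)];
    if len(w):
        t=w[w[:,2]>17];print(n,len(w),len(t),cv2.minAreaRect(t[:,:2].astype(np.float32)))
```

```text
(array([514.6, 161.4, 165.8]), 0.175) [ 0.1  0.4  1.5 -0.   1.2 -0.1]
red 6008 1386 ((513.5755615234375, 162.47802734375), (54.03366470336914, 54.96488571166992), 10.038328170776367)
amber 7509 1687 ((499.6544189453125, 241.3922882080078), (54.12641906738281, 53.806846618652344), 10.053324699401855)
violet 635 353 ((490.0517272949219, 294.20135498046875), (53.207767486572266, 1.9458962678909302), 10.085798263549805)
```

View pics/w6.png

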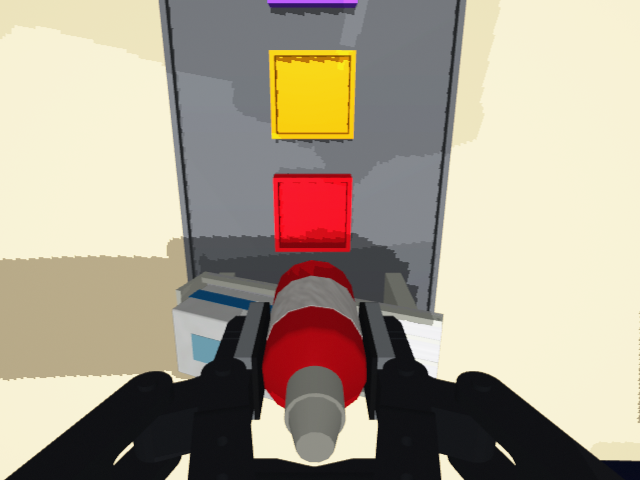

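The red bottle hangs upright. Its pocket is at about (313,212) in the wrist picture, world (513.6,162.3).

Request:
send_rows([
  {"offset": [-0.08, 0.08, -4], "spin": 0},
  {"offset": [-0.08, 0.08, -8], "spin": 0},
  {"offset": [-0.08, 0.08, -11], "spin": 0},
  {"offset": [-0.08, 0.08, -12.4], "spin": 0},
  {"offset": [-0.08, 0.08, -12.8], "spin": 0},
  {"offset": [-0.08, 0.08, -13.0], "spin": 0},
  {"offset": [-0.08, 0.08, -13.1], "spin": 0},
  {"offset": [-0.08, 0.08, -13.1], "spin": 0},
])

```text
time_s: 11.23
eef_pos: [514.2, 162.1, 35.4]
ee_rot: [0.001, 0.643, 0.766, 0.0]
force: [-0.0, -0.5, -1.1]
grip_width: 0.383
grip_force: 30.2
```

Request:
send_rows([
  {"offset": [0, 0, 0], "spin": 0},
  {"offset": [0, 0, 0], "spin": 0},
  {"offset": [0, 0, 0], "spin": 0},
  {"offset": [0, 0, 0], "spin": 0},
  {"offset": [0, 0, 2], "spin": 0},
  {"offset": [0, 0, 6], "spin": 0},
  {"offset": [0, 0, 10], "spin": 0},
  {"offset": [0, 0, 14], "spin": 0},
], grip=1)

```text
time_s: 11.9
eef_pos: [513.1, 162.8, 176.3]
ee_rot: [-0.0, 0.643, 0.766, -0.0]
force: [0.5, 0.5, -0.2]
grip_width: 0.999
grip_force: 0.0
```

Request:
send_rows([
  {"offset": [0.5, -4, 0], "spin": 0},
  {"offset": [1, -8, 0], "spin": 0},
  {"offset": [2, -12, 0], "spin": 0},
  {"offset": [3, -16, 0], "spin": 0},
  {"offset": [3.5, -20, 0], "spin": 0},
  {"offset": [4, -24, 0], "spin": 0},
  {"offset": [4.5, -28, 0], "spin": 0},
  {"offset": [5, -32, 0], "spin": 0},
])

```text
time_s: 12.57
eef_pos: [563.4, -159.2, 174.7]
ee_rot: [0.0, 0.643, 0.766, 0.0]
force: [1.0, -0.0, 0.5]
grip_width: 1.0
grip_force: 0.0
```

Request:
send_rows([
  {"offset": [0.3, -4, -0.5], "spin": 0},
  {"offset": [0.5, -8, -1], "spin": 0},
  {"offset": [0.8, -11, -1.5], "spin": 0},
  {"offset": [0.8, -13.5, -2], "spin": 0},
  {"offset": [0.8, -13.5, -2], "spin": 0},
  {"offset": [0.8, -13.5, -2], "spin": 0},
])

```text
time_s: 13.07
eef_pos: [571.0, -293.0, 153.9]
ee_rot: [-0.0, 0.643, 0.766, 0.0]
force: [-0.7, 0.2, 0.6]
grip_width: 0.998
grip_force: 0.0
```

Run:
```python
from h import *
np.set_printoptions(precision=1,suppress=True)
im=bottle(580,-345.5);save("w7",im);print(ctrl.place_of("wrist","amber_bottle"))
im,d=ctrl.capture("top");save("t7",im[150:310,100:320].repeat(3,0).repeat(3,1))
```

```text
(array([ 571.4, -292. ,  154.4]), 0.175) cap 729 [ 577.9 -343.8] top 339 [ 578.1 -345.4] [ 578.2 -345.9] [11.9 11.7]
[{'uv': [310.1, 312.5], 'conf': 0.72}]
```

View pics/t7.png

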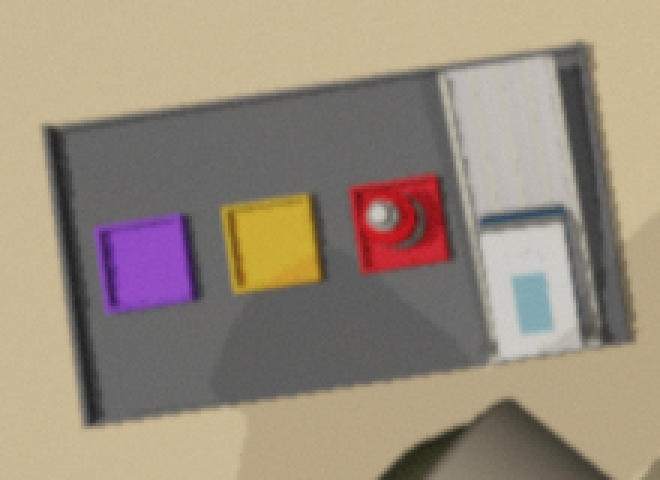

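The red bottle stands in its red pocket and the box is at the stop. Amber is at (578,-346).

Request:
send_rows([
  {"offset": [0.4, -3, 0], "spin": 0},
  {"offset": [0.67, -5.4, -0.5], "spin": 0},
  {"offset": [0.67, -5.4, -3.5], "spin": 0},
  {"offset": [0.67, -5.4, -7], "spin": 0},
  {"offset": [0.67, -5.4, -10.5], "spin": 0},
  {"offset": [0.67, -5.4, -12.8], "spin": 0},
  {"offset": [0.67, -5.4, -12.8], "spin": 0},
  {"offset": [0.67, -5.4, -12.8], "spin": 0},
])

```text
time_s: 13.88
eef_pos: [578.4, -345.3, 26.8]
ee_rot: [-0.0, 0.642, 0.767, 0.0]
force: [0.2, -0.3, 1.0]
grip_width: 1.0
grip_force: 0.0
```

Request:
send_rows([
  {"offset": [0, 0, 0], "spin": 0},
  {"offset": [0, 0, 0], "spin": 0},
  {"offset": [0, 0, 0], "spin": 0},
  {"offset": [0, 0, 0], "spin": 0},
  {"offset": [0, 0, 0], "spin": 0},
  {"offset": [0, 0, 0], "spin": 0},
  {"offset": [0, 0, 0], "spin": 0},
  {"offset": [0, 0, 0], "spin": 0},
], grip=0, squeeze=30)

```text
time_s: 14.55
eef_pos: [578.5, -346.5, 27.7]
ee_rot: [0.001, 0.643, 0.766, 0.0]
force: [-1.0, 1.0, 6.8]
grip_width: 0.387
grip_force: 29.7
```

Request:
send_rows([
  {"offset": [0, 0, 4], "spin": 0},
  {"offset": [0, 0, 8], "spin": 0},
  {"offset": [0, 0, 12], "spin": 0},
  {"offset": [0, 3, 14.5], "spin": 0},
  {"offset": [0, 7, 16], "spin": 0},
  {"offset": [0, 11, 16], "spin": 0},
  {"offset": [-0.5, 15, 16], "spin": 0},
  {"offset": [-1, 19, 16], "spin": 0},
])

```text
time_s: 15.22
eef_pos: [567.7, -154.4, 186.8]
ee_rot: [0.0, 0.643, 0.766, 0.0]
force: [0.6, 0.4, -0.4]
grip_width: 0.385
grip_force: 30.3
```

Request:
send_rows([
  {"offset": [-0.7, 4, 0], "spin": 0},
  {"offset": [-1.4, 8, 0], "spin": 0},
  {"offset": [-2.1, 12, 0], "spin": 0},
  {"offset": [-2.8, 16, 0], "spin": 0},
  {"offset": [-3.5, 20, 0], "spin": 0},
  {"offset": [-4.2, 24, 0], "spin": 0},
  {"offset": [-4.9, 28, 0], "spin": 0},
  {"offset": [-5.5, 32, 0], "spin": 0},
])

```text
time_s: 15.88
eef_pos: [512.3, 165.7, 186.8]
ee_rot: [0.0, 0.643, 0.766, 0.0]
force: [0.1, -0.0, 1.0]
grip_width: 0.384
grip_force: 30.3
```

Request:
send_rows([
  {"offset": [-0.7, 4, 0], "spin": 0},
  {"offset": [-1.4, 7, 0], "spin": 0},
  {"offset": [-1.4, 7, 0], "spin": 0},
  {"offset": [-1.4, 7, 0], "spin": 0},
])

```text
time_s: 16.22
eef_pos: [498.6, 234.9, 186.5]
ee_rot: [0.0, 0.642, 0.767, -0.0]
force: [0.0, -1.3, -0.4]
grip_width: 0.384
grip_force: 30.2
```

Request:
send_rows([
  {"offset": [0.1, 0.6, -3], "spin": 0},
  {"offset": [0.1, 0.6, -7], "spin": 0},
  {"offset": [0.1, 0.6, -11], "spin": 0},
  {"offset": [0.1, 0.6, -14], "spin": 0},
  {"offset": [0.1, 0.6, -14.6], "spin": 0},
  {"offset": [0.1, 0.6, -14.9], "spin": 0},
  {"offset": [0.1, 0.6, -15.1], "spin": 0},
  {"offset": [0.1, 0.6, -15.1], "spin": 0},
])

```text
time_s: 16.88
eef_pos: [501.4, 239.7, 37.2]
ee_rot: [0.001, 0.643, 0.766, 0.001]
force: [0.2, 0.1, -0.5]
grip_width: 0.386
grip_force: 30.3
```

Request:
send_rows([
  {"offset": [0, 0, 0], "spin": 0},
  {"offset": [0, 0, 0], "spin": 0},
  {"offset": [0, 0, 0], "spin": 0},
  {"offset": [0, 0, 0], "spin": 0},
  {"offset": [0, 0, 2], "spin": 0},
  {"offset": [0, 0, 6], "spin": 0},
  {"offset": [0, 0, 10], "spin": 0},
  {"offset": [0, 0, 14], "spin": 0},
], grip=1)

```text
time_s: 17.55
eef_pos: [499.7, 239.8, 177.5]
ee_rot: [-0.0, 0.643, 0.766, -0.0]
force: [1.4, 0.4, 1.1]
grip_width: 0.999
grip_force: 0.0
```

Request:
send_rows([
  {"offset": [0, -4, 0], "spin": 0},
  {"offset": [0, -8, 0], "spin": 0},
  {"offset": [0, -12, 0], "spin": 0},
  {"offset": [0, -16, 0], "spin": 0},
  {"offset": [0, -20, 0], "spin": 0},
  {"offset": [-0.5, -24, 0], "spin": 0},
  {"offset": [-1, -28, 0], "spin": 0},
  {"offset": [-1, -32, 0], "spin": 0},
])

```text
time_s: 18.22
eef_pos: [489.2, -81.9, 175.9]
ee_rot: [0.0, 0.643, 0.766, 0.0]
force: [1.0, -0.5, -0.3]
grip_width: 0.998
grip_force: 0.0
```

Request:
send_rows([
  {"offset": [-0.5, -4, 0], "spin": 0},
  {"offset": [-1, -8, 0], "spin": 0},
  {"offset": [-1.5, -12, 0], "spin": 0},
  {"offset": [-2, -16, -0.5], "spin": 0},
  {"offset": [-2.5, -19, -1], "spin": 0},
  {"offset": [-3, -21, -2], "spin": 0},
  {"offset": [-3, -21, -2], "spin": 0},
  {"offset": [-3, -21, -2], "spin": 0},
])

```text
time_s: 18.88
eef_pos: [459.7, -290.5, 155.2]
ee_rot: [-0.001, 0.643, 0.766, 0.0]
force: [0.4, 0.0, 0.6]
grip_width: 0.997
grip_force: 0.0
```

Run:
```python
from h import *
np.set_printoptions(precision=1,suppress=True)
im=bottle(457,-349);save("w8",im);print(ctrl.place_of("wrist","violet_bottle"))
```

```text
(array([ 460.2, -289.8,  155.7]), 0.175) cap 721 [ 456.5 -346.6] top 331 [ 456.7 -348.3] [ 457.  -348.8] [12.  11.6]
[{'uv': [294.3, 316.5], 'conf': 0.79}]
```

View pics/w8.png

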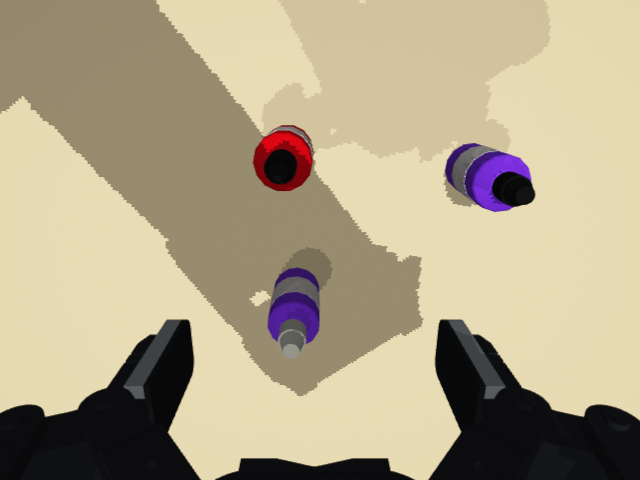

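Violet white-capped bottle at (293,315), world (457,-349). The two old bottles at (283,160) and (490,180) are still upright and well clear.

Request:
send_rows([
  {"offset": [-0.2, -3, 0], "spin": 0},
  {"offset": [-0.33, -5.9, -0.5], "spin": 0},
  {"offset": [-0.33, -5.9, -3.5], "spin": 0},
  {"offset": [-0.33, -5.9, -7], "spin": 0},
  {"offset": [-0.33, -5.9, -10.5], "spin": 0},
  {"offset": [-0.33, -5.9, -12.9], "spin": 0},
  {"offset": [-0.33, -5.9, -12.9], "spin": 0},
  {"offset": [-0.33, -5.9, -12.9], "spin": 0},
])

```text
time_s: 19.65
eef_pos: [457.4, -348.3, 27.0]
ee_rot: [-0.0, 0.642, 0.767, 0.0]
force: [0.4, -0.6, 0.7]
grip_width: 0.996
grip_force: 0.0
```

Request:
send_rows([
  {"offset": [0, 0, 0], "spin": 0},
  {"offset": [0, 0, 0], "spin": 0},
  {"offset": [0, 0, 0], "spin": 0},
  {"offset": [0, 0, 0], "spin": 0},
  {"offset": [0, 0, 0], "spin": 0},
  {"offset": [0, 0, 0], "spin": 0},
  {"offset": [0, 0, 0], "spin": 0},
  {"offset": [0, 0, 0], "spin": 0},
], grip=0, squeeze=30)

```text
time_s: 20.32
eef_pos: [457.2, -349.6, 27.7]
ee_rot: [0.001, 0.643, 0.766, -0.0]
force: [-1.4, 1.0, 5.5]
grip_width: 0.387
grip_force: 29.4
```

Request:
send_rows([
  {"offset": [0, 0, 4], "spin": 0},
  {"offset": [0, 0, 8], "spin": 0},
  {"offset": [0, 0, 12], "spin": 0},
  {"offset": [0, 0, 15], "spin": 0},
  {"offset": [0.5, 4, 16], "spin": 0},
  {"offset": [1, 8, 16], "spin": 0},
  {"offset": [1.5, 12, 16], "spin": 0},
  {"offset": [2, 16, 16], "spin": 0},
])

```text
time_s: 20.98
eef_pos: [476.6, -187.5, 187.0]
ee_rot: [0.0, 0.643, 0.766, 0.0]
force: [0.8, -0.9, -1.3]
grip_width: 0.389
grip_force: 30.3
```

Request:
send_rows([
  {"offset": [0.5, 4, 0], "spin": 0},
  {"offset": [1, 8, 0], "spin": 0},
  {"offset": [1.5, 12, 0], "spin": 0},
  {"offset": [2, 16, 0], "spin": 0},
  {"offset": [2, 20, 0], "spin": 0},
  {"offset": [2, 24, 0], "spin": 0},
  {"offset": [2, 28, 0], "spin": 0},
  {"offset": [2, 32, 0], "spin": 0},
])

```text
time_s: 21.65
eef_pos: [496.4, 132.8, 186.9]
ee_rot: [0.0, 0.643, 0.766, 0.0]
force: [0.2, -0.7, -0.4]
grip_width: 0.391
grip_force: 30.3
```

Request:
send_rows([
  {"offset": [-0.5, 4, 0], "spin": 0},
  {"offset": [-0.7, 8, 0], "spin": 0},
  {"offset": [-0.9, 12, 0], "spin": 0},
  {"offset": [-1.1, 15, 0], "spin": 0},
  {"offset": [-1.1, 17, 0], "spin": 0},
  {"offset": [-1.1, 17, 0], "spin": 0},
  {"offset": [-1.1, 17, 0], "spin": 0},
])

```text
time_s: 22.23
eef_pos: [485.5, 301.4, 186.4]
ee_rot: [0.0, 0.642, 0.767, -0.0]
force: [-0.4, -0.8, -0.8]
grip_width: 0.388
grip_force: 30.4
```

Run:
```python
from h import *
print(pose()[:2])
im,P=wrist_cloud()
hsv=cv2.cvtColor(im,cv2.COLOR_RGB2HSV);sat=(hsv[...,1]>120)&(hsv[...,2]>60)&np.isfinite(P[...,0])
w=P[sat&(np.hypot(P[...,0]-486,P[...,1]-319.6)<45)&(P[...,2]>17)&(P[...,2]<25)];print(len(w),cv2.minAreaRect(w[:,:2].astype(np.float32)))
```

```text
(array([485.5, 301.4, 186.4]), 0.177)
1279 ((485.93316650390625, 320.1997375488281), (53.97386169433594, 54.39704132080078), 9.925766944885254)
```

Request:
send_rows([
  {"offset": [0.04, 1.85, -1], "spin": 0},
  {"offset": [0.04, 1.85, -5], "spin": 0},
  {"offset": [0.04, 1.85, -9], "spin": 0},
  {"offset": [0.04, 1.85, -12.5], "spin": 0},
  {"offset": [0.04, 1.85, -14.4], "spin": 0},
  {"offset": [0.04, 1.85, -14.8], "spin": 0},
  {"offset": [0.04, 1.85, -15.1], "spin": 0},
  {"offset": [0.04, 1.85, -15.1], "spin": 0},
])

```text
time_s: 22.95
eef_pos: [486.7, 318.5, 36.4]
ee_rot: [0.0, 0.643, 0.766, 0.0]
force: [0.3, -0.2, -0.4]
grip_width: 0.389
grip_force: 30.4
```

Request:
send_rows([
  {"offset": [0, 0, 0], "spin": 0},
  {"offset": [0, 0, 0], "spin": 0},
  {"offset": [0, 0, 0], "spin": 0},
  {"offset": [0, 0, 0], "spin": 0},
  {"offset": [0, 0, 2], "spin": 0},
  {"offset": [0, 0, 6], "spin": 0},
  {"offset": [0, 0, 10], "spin": 0},
  {"offset": [0, 0, 14], "spin": 0},
], grip=1)

```text
time_s: 23.62
eef_pos: [485.9, 319.2, 177.4]
ee_rot: [-0.0, 0.643, 0.766, -0.0]
force: [1.2, -0.8, 0.0]
grip_width: 0.996
grip_force: 0.0
```

Request:
send_rows([
  {"offset": [0, -4, 2], "spin": 0},
  {"offset": [-2, -8, 4], "spin": 0},
  {"offset": [-4, -12, 6], "spin": 0},
  {"offset": [-6, -16, 6], "spin": 0},
  {"offset": [-8, -20, 6], "spin": 0},
  {"offset": [-8, -24, 6], "spin": 0},
  {"offset": [-8, -28, 6], "spin": 0},
  {"offset": [-8, -32, 6], "spin": 0},
])

```text
time_s: 24.28
eef_pos: [405.6, 13.4, 236.1]
ee_rot: [0.001, 0.642, 0.766, 0.0]
force: [1.1, -0.2, -0.2]
grip_width: 1.005
grip_force: 0.0
```

Request:
send_rows([
  {"offset": [0, -4, 0], "spin": 0},
  {"offset": [0, -8, 0], "spin": 0},
  {"offset": [0, -12, 0], "spin": 0},
  {"offset": [0, -12, 0], "spin": 0},
  {"offset": [0, -12, 0], "spin": 0},
])

```text
time_s: 24.7
eef_pos: [406.3, -106.6, 235.5]
ee_rot: [-0.0, 0.644, 0.765, 0.0]
force: [0.1, -0.9, -0.3]
grip_width: 1.001
grip_force: 0.0
```

Run:
```python
from h import *
np.set_printoptions(precision=1,suppress=True)
print(pose()[:2])
im,d=ctrl.capture("top");save("t9",im[130:330,90:540,:][::1].repeat(1,0));
c=ctrl.calibration("top");T=np.linalg.inv(np.array(c["view"]));v,u=np.mgrid[:480,:640]
P=np.stack([(u-c["cx"])/c["fx"]*d,(v-c["cy"])/c["fy"]*d,d],-1)@T[:3,:3].T+T[:3,3];w=P.reshape(-1,3)
for n,x,y,f in(("v",486,320,8),("a",499.7,241.3,8),("r",513.6,162.4,8),("ov",560,-236,0),("or",434.7,-247,0)):
    t=w[(np.hypot(w[:,0]-x,w[:,1]-y)<40)&(w[:,2]>65)&(w[:,2]<105)];print(n,len(t),t.mean(0)-[x,y,0],t[:,2].max(),(t[:,:2].max(0)+t[:,:2].min(0))/2-[x,y])
a=.174;L=w-[528,83,49];L=np.c_[L[:,0]*np.cos(a)+L[:,1]*np.sin(a),-L[:,0]*np.sin(a)+L[:,1]*np.cos(a),L[:,2]]
L=np.c_[L[:,0]*np.cos(.38)+L[:,2]*np.sin(.38),L[:,1],-L[:,0]*np.sin(.38)+L[:,2]*np.cos(.38)]
t=L[(abs(L[:,0])<100)&(abs(L[:,1])<32)&(L[:,2]>36)&(L[:,2]<55)];print("box top",len(t),t.min(0),t.max(0),t.std(0))
im2,_=ctrl.capture("side");save("s9",im2)
```

```text
(array([ 406.3, -106.6,  235.5]), 0.171)
v 210 [ 0.6 -5.2 75. ] 95.62013607139443 [ 0.6 -3.4]
a 208 [ 1.3 -4.5 75. ] 93.53388842953052 [ 1.8 -2.8]
r 222 [ 0.3 -2.2 74.5] 96.87823573346668 [ 0.9 -1. ]
ov 85 [-0.4 -0.3 78.4] 87.40388938345086 [ 0.4 -2. ]
or 86 [ 0.   1.1 77.7] 86.89841483739292 [-0.5 -0.8]
box top 1223 [-85.2 -24.1  36. ] [-3.9 27.3 46.9] [23.3 14.5  1.8]
```

View pics/s9.png

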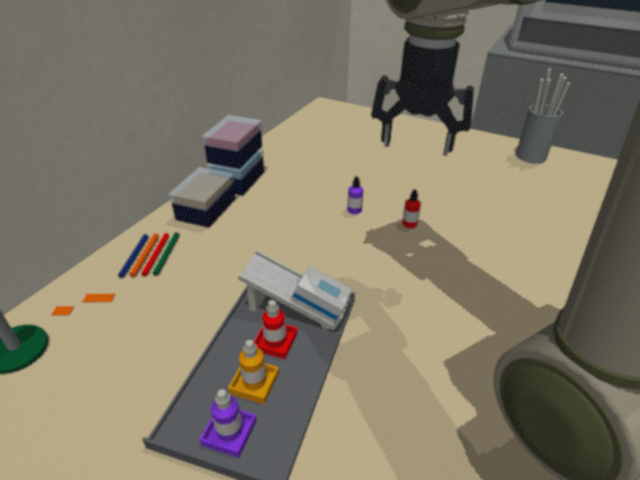

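All three bottles stand upright in the pockets of their own colour: violet (228,420), amber (253,372), red (275,330). The box lies flat at the stop, centred about -45 mm along the lane and 1.6 mm across. The old bottles haven't moved and the gripper is clear, so I'm handing in.

```bash
python3 -c "
from rig import ctrl
print(ctrl.finish_job())"
```

```text
the job is handed in; nothing more can be done
None
```

The job is handed in: my last check before that showed all three white-capped bottles upright in their own pockets, the slide box flat against the lower stop and both old bottles where they started, but the hand-in returned no verdict.

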